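# Slide the stand base out over the end of the reagent ledge

### The arm

A 6-joint arm with a two-finger parallel gripper is mounted at the origin on the work surface. World frame = base frame: x ahead of the robot, y to its left, z up, the work surface at z = 0. Lengths are in mm, angles in rad, forces in N, time in s.
With the tool pointing down it reaches from about 325 to 775 mm from the base axis. Payload 5.5 kg.
Tool frame: the origin (TCP) lies at the very end of the fingers, on their centre line; the grasp point (between the pads) lies 19 mm behind it (arm.hold_point_z is the distance from the TCP to the grasp point, in mm); z points along the fingers, x is the direction in which the jaws open and shut, and the axes are right-handed (so a half turn about z gives the same grasp; the last joint's range is limited). The gripper opens to 85 mm and grips with 20 to 120 N. Pads are 22 mm wide; open, the fingers measure 114 mm over their backs; the gripper's body (76 mm by 85 mm) begins 54 mm behind the grasp point. The pads swing forward as they close: fully open they stand 13 mm farther back than shut.
Start: joints at [1.151, 0.091, 1.231, -0, 1.82, -0.057], TCP at [212.941, 560.957, 231.275] pointing down, gripper open.
Joint ranges: [-2.87, 2.87], [-0.86, 2.18], [0.17, 2.46], [-1.51, 4.65], [0.06, 2.69], [-2.65, 2.65]. Speed limits (rad/s): [2.57, 2.57, 3.01, 3.14, 3.14, 3.14].

### API

Orientations are given as a unit quaternion [w, x, y, z].
In Python, from workcell import arm, optics gives the robot as it stands.
- The arm moves only by the tool drive_tool, never from a script. Its argument "increments" is a list of rows, each an object with "translation": the shift along the tool's x, y, z in m, a list of three; "yaw": the turn about the tool's z in degrees. In form: [{"translation": [x, y, z], "yaw": yaw}, ...]. A call has 1 to 10 rows; each row shifts and turns the commanded pose from where the row before left it, along the tool's axes as they then stand; what a row does not reach is not made up. A row lasts 1/12 s, in which the tool goes at most 41.7 mm and 7.16 degrees, less where a joint would pass 70% of its speed; a pose out of reach is approached as far as the arm can. A call with a gripper value outside its range is refused whole. "gripper" is the opening, from 0 (shut) to 1 (fully open), set as the call begins (left out, the last holds). The fingers move at their own pace and stop on an object; "squeeze" is the grip in N (left out, the last holds). Time passes only in rows, so rows that do not move let the fingers close. It gives the time, the measured TCP pose, the force and the opening at its end, in the units of the state.
- arm.read_state(): the state, without advancing time (a new reading comes with each control period).
- optics.capture(name): name is "side" or "top" or "wrist"; returns the picture (384x512x3 uint8, red, green, blue); there is no depth.
- optics.camera_info(name): a dict with "fx", "fy", "cx", "cy" (pixels), "camera_from_world" (4x4, takes a point from world to camera coordinates). Camera axes: x right, y down, z forward; pixel columns grow to the right and rows downward; lengths in mm; the calibration is good to about 2 mm. A picture is of the moment at which its call begins: read the wrist's pose just before it. camera_info takes no time and is no camera call; for the wrist camera it gives the pose at the moment of the call.
- arm.sign_off(): hands the job in, once; it reports no verdict.
The state is a dict: "time_s": time; "qpos": joint angles; "dq": joint speeds; "effort": joint torques, N m; "position": TCP position; "tcp_rot": TCP orientation; "ft_force": force on the tool from outside, world axes, zero at the start; "wrist_torque": the same for the moment, N m; "gripper_width": finger opening in mm.
Only numpy, scipy, OpenCV 4.12 (cv2) and the standard library are available. Lean on these libraries where they do the work, as an engineer would, in place of code of your own. Each camera call takes 0.05 s, during which the arm holds its last target.

### The job

Two flat steel stand bases lie on the low white reagent ledge, one rectangular and one round. Without picking it up, push the rectangular plate along the ledge with your fingertips, towards the end of the ledge it is nearer to, until about a third of its length sticks out past that end so that someone can get their fingers under it. Leave it lying flat and roughly straight along the ledge, let go, and leave the round plate, the small bottles and jar on the ledge, and the beaker and brown bottle beside it where they are.

Things in the scene. Friction and masses are not known exactly. Their poses are not given: they have to be found in the camera images.
- ledge: Low fixed shelf on the bench: white top with a dark-red front, 200 mm deep (its x), 560 mm long (its y), top surface 70 mm above the bench. Origin: centre of its underside, on the bench; z up, x away from the robot, y along its length to the left. Both ends are open and bare. Along the far long edge runs an upstand 10 mm thick and 14 mm high. It stands at a different place and yaw each time.
- ledge_left_end (a point): Middle of the ledge's left (+y) end, at the height of the top surface.
- ledge_right_end (a point): Middle of the ledge's right (-y) end, at the height of the top surface.
- plate: The rectangular stand base: bare steel plate, 95 mm (its x, across the ledge) by 120 mm (its y, along the ledge) by 8 mm thick, about 0.7 kg, with one small dark screw hole 35 mm from its centre on its +y half. It lies loose and flat on the ledge, in the left or the right half, slightly askew. Origin: centre of its underside; its y axis points roughly along the ledge's y.
- plate_left_edge (a point): Middle of the plate's +y short side, at half its thickness.
- plate_right_edge (a point): Middle of the plate's -y short side, at half its thickness.
- disc: The round stand base: bare steel disc, 90 mm across, 8 mm thick, loose on the other half of the ledge. Stays where it is. Origin: centre of its underside.
- dropper_a: White dropper bottle, 26 mm across, 58 mm high, standing loose on the ledge near its middle, by the upstand. Origin: centre of its underside.
- dropper_b: The same kind of dropper bottle, standing by the upstand in the right half of the ledge. Origin: centre of its underside.
- beaker: Glass beaker, 70 mm across, 90 mm high, loose on the bench off the ledge's left end. Origin: centre of its underside.
- amber: Brown glass bottle, 72 mm across, 150 mm high, loose on the bench off the ledge's right end. Origin: centre of its underside.
- jar: Small glass jar with a white lid, 36 mm across, 42 mm high, standing loose by the upstand in the left half of the ledge. Origin: centre of its underside.
Mind the look-alikes: they are no part of the job. Leave any turquoise look-alike of the plate alone.

How it is judged (in metres and radians):
At the end, for the whole second after the job is handed in: The rectangular plate lies at rest, flat on the ledge, with the middle of its short side 28 to 52 mm past the end of the ledge (about a third of its 120 mm), within 15 degrees of straight along it, and its centre from 75 mm in front of to 45 mm behind the ledge's centre line ((y of plate_left_edge in the frame of ledge between 0.308 and 0.332 m or y of plate_right_edge in the frame of ledge between -0.332 and -0.308 m) and angle between the y axis of plate and the y axis of ledge, either way round below 0.26 rad and x of plate in the frame of ledge between -0.075 and 0.045 m and z of plate in the frame of ledge between 0.066 and 0.074 m and angle between plate's own z axis and vertical below 0.05 rad and linear speed of plate below 0.01 m/s and contact force between plate and ledge above 2 N); the robot touches nothing.
It fails at once if the plate is lifted off the ledge (by more than 10 mm) (z of plate in the frame of ledge above 0.08 m).
It fails at once if the plate tips or falls off the ledge (angle between plate's own z axis and vertical above 0.2 rad or z of plate in the frame of ledge below 0.055 m).
It fails at once if the round plate is moved by more than 20 mm or tipped over (distance of disc from where it was at the start of the episode above 0.02 m or angle between disc's own z axis and vertical above 0.4 rad).
It fails at once if a dropper bottle or the jar is moved by more than 20 mm or tipped over (distance of any of dropper_a, dropper_b, jar from where it was at the start of the episode above 0.02 m or angle between any of dropper_a, dropper_b, jar's own z axis and vertical above 0.4 rad).
It fails at once if the beaker or brown bottle is moved by more than 20 mm or tipped over (distance of any of beaker, amber from where it was at the start of the episode above 0.02 m or angle between any of beaker, amber's own z axis and vertical above 0.4 rad).
It also fails if it takes over 45 s, if anything falls off the work surface, if the arm or the gripper's body presses on something with over 40 N, if the wrist force passes 120 N, or if a joint passes its speed limit or range.

## Working session

There is one attempt and no reset: what is moved stays moved. The work goes in short steps, Python scripts to look and compute and a tool call to move; the robot and the scene stay as the last step left them, time stands still between calls to the robot, and variables do not carry over. Pictures are saved under pics/ and viewed, and the job is handed in when it is done.

Besides the shell and the picture viewer there is one more tool, called after "Request:" as name(argument=value, ...) on one line, values as JSON. drive_tool: Moves the arm, as the interface text tells. Its arguments: {"type":"object","properties":{"increments":{"type":"array"},"gripper":{"type":"number"},"squeeze":{"type":"number"}},"required":["increments"]}

```bash
mkdir -p pics; cat > h.py <<'E'
import numpy as np, cv2
from workcell import arm, optics
def snap(n,f):
    im=optics.capture(n); cv2.imwrite('pics/'+f+'.png',cv2.cvtColor(im,cv2.COLOR_RGB2BGR)); return im
def ray(n,u,v,z,ci=None):
    c=ci or optics.camera_info(n); T=np.array(c['camera_from_world']); R=T[:3,:3]; o=-R.T@T[:3,3]
    d=R.T@np.array([(u-c['cx'])/c['fx'],(v-c['cy'])/c['fy'],1]); return o+d*(z-o[2])/d[2]
def proj(n,p):
    c=optics.camera_info(n);T=np.array(c['camera_from_world']);q=T[:3,:3]@np.array(p)+T[:3,3]
    return c['fx']*q[0]/q[2]+c['cx'],c['fy']*q[1]/q[2]+c['cy']
E
python3 - <<'E'
from h import *
snap('top','top0');snap('side','side0')
s=arm.read_state();print(s)
E
```

```text
{'time_s': 0.1, 'qpos': array([ 1.15126708e+00,  9.18189232e-02,  1.23179081e+00,  2.21344447e-06,
        1.81980086e+00, -5.66770249e-02]), 'dq': array([-4.16411238e-04, -1.44505120e-03, -3.36591665e-03,  2.40255094e-03,
        5.38963058e-05,  4.88114247e-05]), 'effort': array([ 1.93607862e-03, -4.60216427e+01, -4.19218934e+01, -1.92515945e-04,
        1.06306822e-02, -1.42714009e-05]), 'position': array([212.84824964, 560.70171061, 230.22846152]), 'tcp_rot': array([ 4.72092403e-04,  8.23085827e-01,  5.67916274e-01, -7.76758824e-04]), 'ft_force': array([-0.4036302 ,  0.08869449, -0.08233536]), 'wrist_torque': array([-0.03793524, -0.04482375, -0.0290766 ]), 'gripper_width': 85.40971274987015}
```

View pics/top0.png

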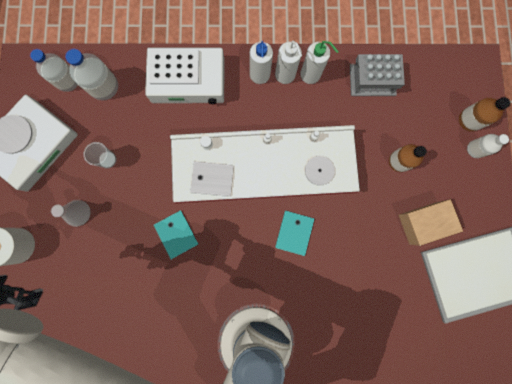

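View pics/side0.png

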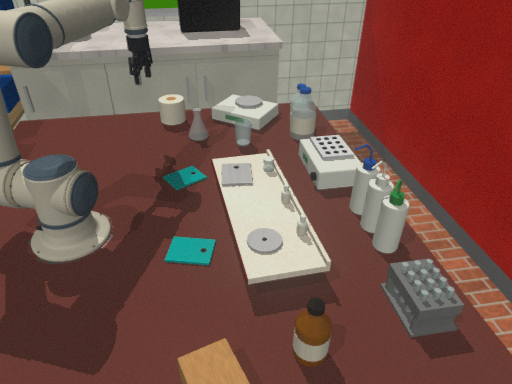

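The top view shows the ledge from (172,130) to (358,195). Three things could be the plate: the steel plate at (212,179) on the ledge, and two turquoise look-alikes on the bench at (176,235) and (295,233). The steel one fits, because it is bare metal, lies on the ledge and has a screw hole. It's nearer the left end. The disc is at (320,170) and the beaker at about (97,154). I'll confirm this in an enlarged crop.

```bash
python3 - <<'E'
from h import *
im=cv2.imread('pics/top0.png')
cv2.imwrite('pics/crop0.png',cv2.resize(im[120:210,70:270],None,fx=4,fy=4,interpolation=cv2.INTER_CUBIC))
hsv=cv2.cvtColor(im,cv2.COLOR_BGR2HSV)
m=((hsv[...,1]<60)&(hsv[...,2]>120)).astype(np.uint8)*255
m[:, :165]=0;m[:,365:]=0;m[:122]=0;m[205:]=0
c=max(cv2.findContours(m,cv2.RETR_EXTERNAL,cv2.CHAIN_APPROX_NONE)[0],key=cv2.contourArea)
print(cv2.boxPoints(cv2.minAreaRect(c)), cv2.approxPolyDP(c,4,True)[:,0].tolist())
print(im[179,[180,186,190,193,196,205,215,225,230,233,236,240]].tolist())
print(im[[158,160,162,164,170,190,194,196,198],215].tolist())
E
```

```text
[[168.36288  134.35068 ]
 [355.32382  123.667175]
 [359.18387  191.21802 ]
 [172.22293  201.90152 ]] [[354, 125], [170, 135], [173, 201], [358, 191]]
[[214, 218, 216], [214, 220, 215], [209, 219, 215], [189, 190, 191], [189, 189, 191], [194, 195, 195], [194, 195, 196], [193, 193, 194], [190, 191, 192], [184, 193, 197], [217, 218, 215], [215, 218, 214]]
[[214, 219, 216], [212, 217, 214], [204, 210, 208], [196, 196, 198], [195, 197, 197], [197, 198, 200], [185, 186, 186], [212, 219, 216], [202, 211, 209]]
```

View pics/crop0.png

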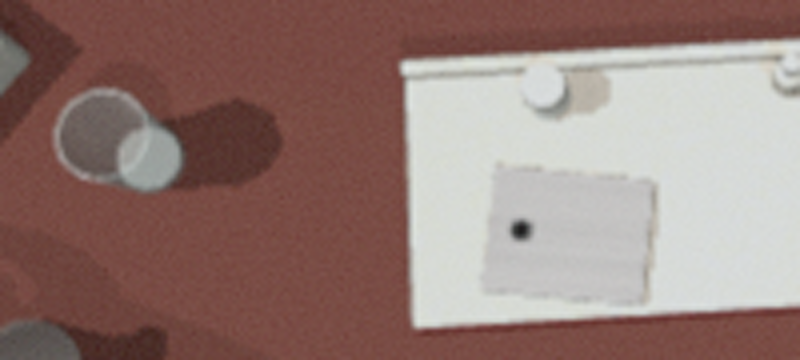

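The crop confirms the plain steel plate. Its corners are about (497,164), (655,181), (647,304) and (484,291) in crop pixels, and its hole is on the left (+y) half. The ledge's left edge runs from (403,72) to (413,328). The beaker's base is near (150,158), well clear.

```bash
cat >> h.py <<'E'
def plate_mask(im):
    h=cv2.cvtColor(im,cv2.COLOR_BGR2HSV) 
E
python3 - <<'E'
from h import *
f=lambda x,y,z:ray('top',70+x/4-.4,120+y/4-.4,z)
P=[f(x,y,78) for x,y in [(497,164),(655,181),(647,304),(484,291)]]
for p in P: print('plate',p.round(1))
d=lambda a,b:np.linalg.norm(P[a]-P[b])
print(d(0,1),d(1,2),d(2,3),d(3,0))
E=[f(405,76,70),f(413,328,70)]
for e in E: print('Lend',e.round(1))
# full ledge corners, px (near-left, near-right)
nl=ray('top',173,201.7,70);nr=ray('top',358.5,191.5,70);print('near',nl,nr,np.linalg.norm(nl-nr))
fl=ray('top',170.4,135.5,84);fr=ray('top',354.5,125.5,84);print('far',fl,fr)
print('yaw ledge',np.arctan2(*( -(nl-nr)[:1], (nl-nr)[1:2])),np.arctan2(-(fl-fr)[0],(fl-fr)[1]))
v=(P[0]+P[3]-P[1]-P[2])/2;print('yaw plate',np.arctan2(-v[0],v[1]),'centre',np.mean(P,0))
print('jar top',f(545,86,112),'beaker base',f(150,158,0),f(103,135,90))
print(optics.camera_info('top')['camera_from_world'])
E
```

```text
plate [550.2 185.   78. ]
plate [536.6  66.1  78. ]
plate [443.5  72.   78. ]
plate [454.  193.2  78. ]
119.70016799788297 93.31386241433154 121.60258429483993 96.57859281977301
Lend [620.8 257.5  70. ]
Lend [427.4 246.9  70. ]
near [427.1304942  246.41573399  70.        ] [ 454.29633403 -311.82231558   70.        ] 558.8986516729228
far [626.58269419 255.89043789  84.        ] [ 656.20813621 -304.90442632   84.        ]
yaw ledge [0.04862518] 0.052778530716820905
yaw plate -0.10010671955560578 centre [496.05965716 129.05627012  78.        ]
jar top [601.32384883 145.27833192 112.        ] beaker base [572.74490937 476.95144892   0.        ] [571.02268598 475.30901877  90.        ]
[[-8.25594630e-03 -9.99818545e-01  1.71672787e-02  3.27755362e+00]
 [-9.90895176e-01  5.87271563e-03 -1.34507479e-01  4.80903868e+02]
 [ 1.34382253e-01 -1.81214601e-02 -9.90763858e-01  1.05292171e+03]
 [ 0.00000000e+00  0.00000000e+00  0.00000000e+00  1.00000000e+00]]
```

Request:
drive_tool(increments=[{"translation": [-0.0197,0.0223,0],"yaw": 0},{"translation": [-0.0197,0.0223,0],"yaw": 0},{"translation": [-0.0197,0.0223,0],"yaw": 0},{"translation": [-0.0197,0.0223,0],"yaw": 0},{"translation": [-0.0197,0.0223,0],"yaw": 0},{"translation": [-0.0197,0.0223,0],"yaw": 0},{"translation": [-0.0197,0.0223,0],"yaw": 0},{"translation": [-0.0197,0.0223,0],"yaw": 0},{"translation": [-0.0197,0.0223,0],"yaw": 0},{"translation": [-0.0197,0.0223,0],"yaw": 0}], gripper=0.5)

```text
time_s: 0.93
position: [351.8, 296.2, 230.9]
tcp_rot: [0.0, 0.823, 0.568, -0.0]
ft_force: [-0.4, -0.1, 0.1]
gripper_width: 42.3
```

Request:
drive_tool(increments=[{"translation": [-0.0197,0.0223,0],"yaw": 0},{"translation": [-0.0197,0.0223,0],"yaw": 0},{"translation": [-0.0197,0.0223,0],"yaw": 0},{"translation": [-0.0197,0.0223,0],"yaw": 0},{"translation": [-0.0197,0.0223,0],"yaw": 0},{"translation": [-0.0197,0.0223,0],"yaw": 0},{"translation": [-0.0197,0.0223,0],"yaw": 0},{"translation": [-0.0197,0.0223,0],"yaw": 0},{"translation": [-0.0197,0.0223,0],"yaw": 0},{"translation": [-0.0197,0.0223,0],"yaw": 0}])

```text
time_s: 1.77
position: [490.4, 32.9, 230.8]
tcp_rot: [-0.0, 0.823, 0.568, -0.0]
ft_force: [0.5, 0.3, 0.7]
gripper_width: 42.8
```

Request:
drive_tool(increments=[{"translation": [0,0,0],"yaw": 6.63},{"translation": [0,0,0],"yaw": 6.63},{"translation": [0,0,0],"yaw": 6.63},{"translation": [0,0,0],"yaw": 6.63},{"translation": [0,0,0],"yaw": 6.63},{"translation": [0,0,0],"yaw": 6.63},{"translation": [0,0,0],"yaw": 6.63},{"translation": [0,0,0],"yaw": 6.63},{"translation": [0,0,0],"yaw": 6.63},{"translation": [0,0,0],"yaw": 6.63}])

```text
time_s: 2.6
position: [489.9, 34.3, 230.8]
tcp_rot: [-0.0, 1.0, 0.023, -0.0]
ft_force: [-0.3, 0.4, -0.1]
gripper_width: 42.7
```

Request:
drive_tool(increments=[{"translation": [0,0,0.03],"yaw": 0},{"translation": [0,0,0.03],"yaw": 0},{"translation": [0,0,0.03],"yaw": 0},{"translation": [0,0,0.03],"yaw": 0},{"translation": [0,0,0.016],"yaw": 0},{"translation": [0,0,0],"yaw": 0}])

```text
time_s: 3.1
position: [487.1, 34.3, 89.8]
tcp_rot: [-0.0, 1.0, 0.025, -0.005]
ft_force: [-0.3, -0.2, 1.0]
gripper_width: 42.6
```

```bash
python3 - <<'E'
from h import *
a=cv2.cvtColor(snap('wrist','w1'),cv2.COLOR_RGB2BGR);b=cv2.cvtColor(snap('side','s1'),cv2.COLOR_RGB2BGR);c=cv2.cvtColor(snap('top','t1'),cv2.COLOR_RGB2BGR)
cv2.imwrite('pics/m1.png',cv2.resize(np.vstack([cv2.resize(c[120:210,150:270],(480,360)),cv2.resize(b[140:230,200:320],(480,360))]),(400,600)))
print(arm.read_state()['ft_force'])
E
```

```text
[-0.4358037  -0.1622755   1.19085023]
```

View pics/m1.png

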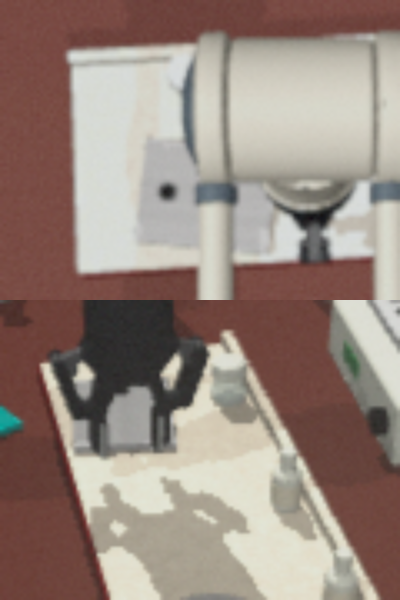

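View pics/w1.png

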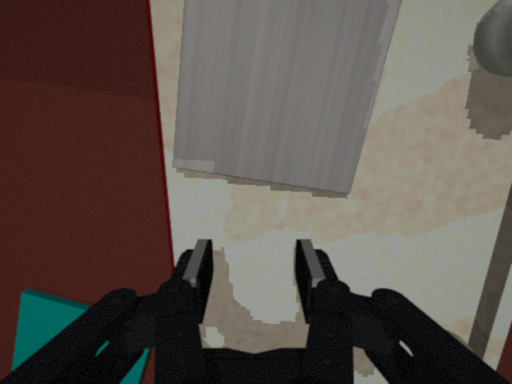

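The wrist view shows the plate's rear edge from (175,167) to (350,193). The fingers, at columns 200 and 310, are centred on it and clear behind it. I'll lower them until they touch the ledge.

Request:
drive_tool(increments=[{"translation": [0,0,0.006],"yaw": 0},{"translation": [0,0,0.006],"yaw": 0},{"translation": [0,0,0.002],"yaw": 0},{"translation": [0,0,0],"yaw": 0}])

```text
time_s: 3.58
position: [489.9, 34.3, 80.9]
tcp_rot: [0.0, 1.0, 0.025, -0.0]
ft_force: [0.1, 0.1, -0.8]
gripper_width: 43.0
```

Request:
drive_tool(increments=[{"translation": [0,0,0.002],"yaw": 0},{"translation": [0,0,0],"yaw": 0},{"translation": [0,0,0],"yaw": 0}])

```text
time_s: 3.83
position: [490.1, 34.3, 79.4]
tcp_rot: [0.0, 1.0, 0.025, 0.0]
ft_force: [0.2, -0.0, 0.5]
gripper_width: 42.4
```

Request:
drive_tool(increments=[{"translation": [0,0,0.002],"yaw": 0},{"translation": [0,0,0.002],"yaw": 0},{"translation": [0,0,0],"yaw": 0},{"translation": [0,0,0],"yaw": 0}])

```text
time_s: 4.17
position: [489.9, 34.3, 75.0]
tcp_rot: [-0.0, 1.0, 0.025, -0.0]
ft_force: [0.7, 0.0, -1.0]
gripper_width: 42.8
```

Request:
drive_tool(increments=[{"translation": [0,0,0.002],"yaw": 0},{"translation": [0,0,0],"yaw": 0},{"translation": [0,0,0],"yaw": 0}])

```text
time_s: 4.42
position: [490.0, 34.3, 73.1]
tcp_rot: [-0.0, 1.0, 0.025, -0.0]
ft_force: [0.0, 0.2, 0.8]
gripper_width: 42.8
```

```bash
python3 - <<'E'
from h import *
b=cv2.cvtColor(snap('side','s2'),cv2.COLOR_RGB2BGR)
cv2.imwrite('pics/s2c.png',cv2.resize(b[145:205,205:285],None,fx=8,fy=8))
E
```

```text
(no output)
```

View pics/s2c.png

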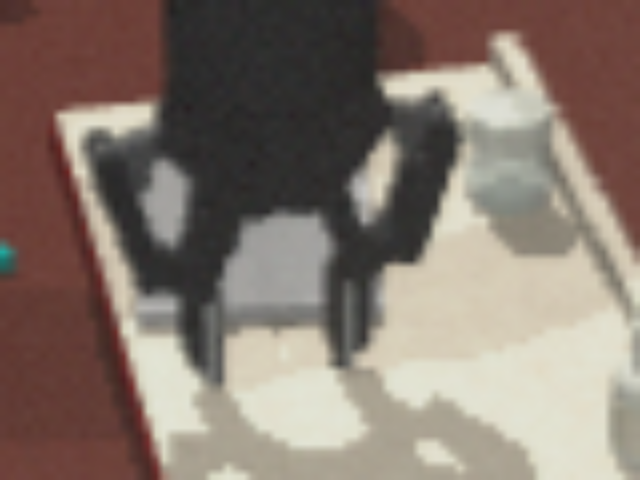

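Partly opened fingers stand a little back from the TCP, so I'll keep going down to find contact.

Request:
drive_tool(increments=[{"translation": [0,0,0.001],"yaw": 0},{"translation": [0,0,0.001],"yaw": 0},{"translation": [0,0,0],"yaw": 0},{"translation": [0,0,0],"yaw": 0}])

```text
time_s: 4.8
position: [490.0, 34.3, 71.2]
tcp_rot: [0.0, 1.0, 0.025, -0.0]
ft_force: [0.1, -0.6, -0.7]
gripper_width: 42.6
```

Request:
drive_tool(increments=[{"translation": [0,0,0.001],"yaw": 0},{"translation": [0,0,0],"yaw": 0},{"translation": [0,0,0],"yaw": 0}])

```text
time_s: 5.05
position: [490.0, 34.3, 70.2]
tcp_rot: [0.0, 1.0, 0.025, -0.0]
ft_force: [1.1, 0.6, -0.4]
gripper_width: 43.0
```

Request:
drive_tool(increments=[{"translation": [0,0,0.001],"yaw": 0},{"translation": [0,0,0],"yaw": 0},{"translation": [0,0,0],"yaw": 0}])

```text
time_s: 5.3
position: [490.0, 34.3, 69.2]
tcp_rot: [0.0, 1.0, 0.025, -0.0]
ft_force: [-0.7, -0.3, -0.7]
gripper_width: 42.5
```

Request:
drive_tool(increments=[{"translation": [0,0,0.001],"yaw": 0},{"translation": [0,0,0],"yaw": 0},{"translation": [0,0,0],"yaw": 0}])

```text
time_s: 5.55
position: [490.1, 34.3, 68.2]
tcp_rot: [0.0, 1.0, 0.025, -0.0]
ft_force: [-0.2, -0.3, -0.2]
gripper_width: 42.7
```

Request:
drive_tool(increments=[{"translation": [0,0,0.001],"yaw": 0},{"translation": [0,0,0],"yaw": 0},{"translation": [0,0,0],"yaw": 0}])

```text
time_s: 5.8
position: [490.2, 34.3, 68.1]
tcp_rot: [0.0, 1.0, 0.025, 0.0]
ft_force: [-2.2, -0.3, 5.5]
gripper_width: 42.6
```

Request:
drive_tool(increments=[{"translation": [0,0,0.001],"yaw": 0},{"translation": [0,0,0],"yaw": 0},{"translation": [0,0,0],"yaw": 0}])

```text
time_s: 6.05
position: [490.2, 34.3, 68.1]
tcp_rot: [0.0, 1.0, 0.025, 0.0]
ft_force: [-5.7, -0.5, 9.7]
gripper_width: 42.7
```

Contact was at z 68.1. I'll raise the fingers 2 mm clear of the ledge and push slowly along it (tool −y).

Request:
drive_tool(increments=[{"translation": [0,0,-0.002],"yaw": 0},{"translation": [0,0,-0.002],"yaw": 0},{"translation": [0,-0.005,0],"yaw": 0},{"translation": [0,-0.005,0],"yaw": 0},{"translation": [0,-0.005,0],"yaw": 0},{"translation": [0,-0.005,0],"yaw": 0},{"translation": [0,-0.005,0],"yaw": 0},{"translation": [0,-0.005,0],"yaw": 0},{"translation": [0,0,0],"yaw": 0}])

```text
time_s: 6.8
position: [488.4, 65.1, 70.0]
tcp_rot: [-0.0, 1.0, 0.026, -0.0]
ft_force: [-0.3, -2.0, -0.9]
gripper_width: 42.8
```

Request:
drive_tool(increments=[{"translation": [0,-0.005,0],"yaw": 0},{"translation": [0,-0.005,0],"yaw": 0},{"translation": [0,-0.005,0],"yaw": 0},{"translation": [0,-0.005,0],"yaw": 0},{"translation": [0,-0.005,0],"yaw": 0},{"translation": [0,-0.005,0],"yaw": 0},{"translation": [0,0,0],"yaw": 0}])

```text
time_s: 7.38
position: [486.8, 95.6, 70.2]
tcp_rot: [-0.001, 1.0, 0.026, -0.0]
ft_force: [0.1, -0.3, 0.2]
gripper_width: 42.9
```

```bash
python3 - <<'E'
from h import *
snap('wrist','w3');c=cv2.cvtColor(snap('top','t3'),cv2.COLOR_RGB2BGR)
cv2.imwrite('pics/t3c.png',cv2.resize(c[120:210,130:270],None,fx=5,fy=5))
E
```

```text
(no output)
```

View pics/t3c.png

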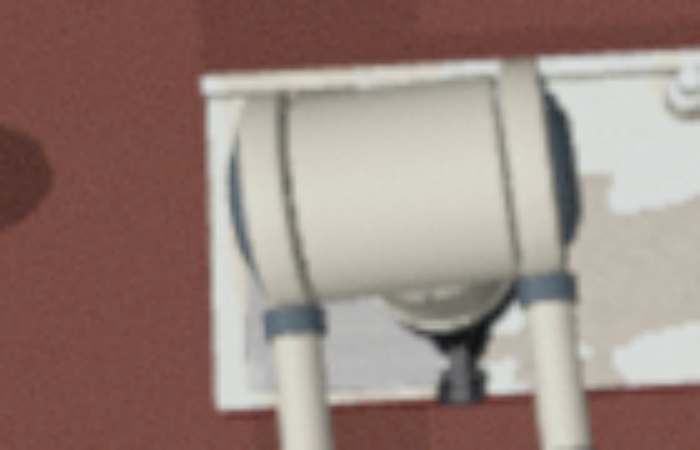

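View pics/w3.png

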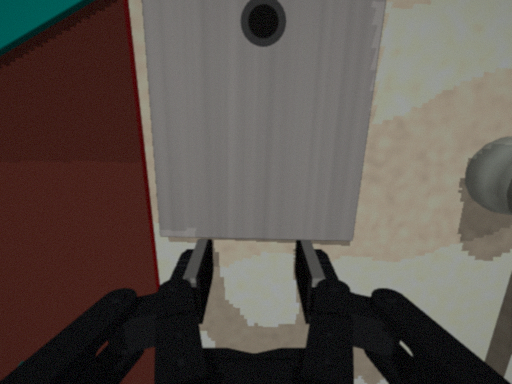

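The plate is now square against both fingertips: its rear edge is level at row 238, columns 160–352. I'll push 50 mm more, then measure.

Request:
drive_tool(increments=[{"translation": [0,-0.005,0],"yaw": 0},{"translation": [0,-0.005,0],"yaw": 0},{"translation": [0,-0.005,0],"yaw": 0},{"translation": [0,-0.005,0],"yaw": 0},{"translation": [0,-0.005,0],"yaw": 0},{"translation": [0,-0.005,0],"yaw": 0},{"translation": [0,-0.005,0],"yaw": 0},{"translation": [0,-0.005,0],"yaw": 0},{"translation": [0,-0.005,0],"yaw": 0},{"translation": [0,-0.005,0],"yaw": 0}])

```text
time_s: 8.32
position: [484.6, 143.9, 70.6]
tcp_rot: [0.001, 1.0, 0.025, 0.0]
ft_force: [1.0, -6.1, 1.0]
gripper_width: 42.5
```

Request:
drive_tool(increments=[{"translation": [0,0,0],"yaw": 0},{"translation": [0,0,0],"yaw": 0},{"translation": [0,0,0],"yaw": 0}])

```text
time_s: 8.57
position: [484.4, 144.8, 70.4]
tcp_rot: [-0.001, 1.0, 0.026, 0.0]
ft_force: [0.0, -0.9, -0.3]
gripper_width: 42.7
```

```bash
python3 - <<'E'
from h import *
snap('wrist','w4');c=cv2.cvtColor(snap('top','t4'),cv2.COLOR_RGB2BGR);s=snap('side','s4')
cv2.imwrite('pics/t4c.png',cv2.resize(c[120:210,130:270],None,fx=5,fy=5))
cv2.imwrite('pics/s4c.png',cv2.resize(cv2.cvtColor(s,cv2.COLOR_RGB2BGR)[130:205,195:295],None,fx=7,fy=7))
E
```

```text
(no output)
```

View pics/t4c.png

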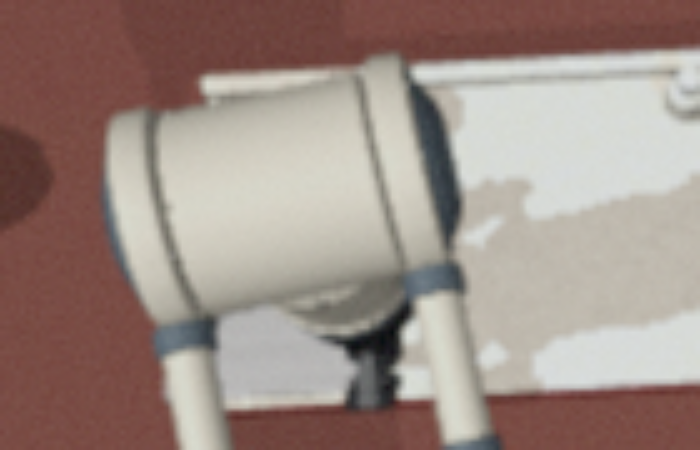

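View pics/w4.png

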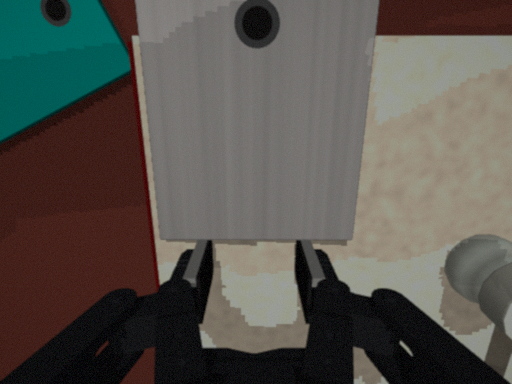

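View pics/s4c.png

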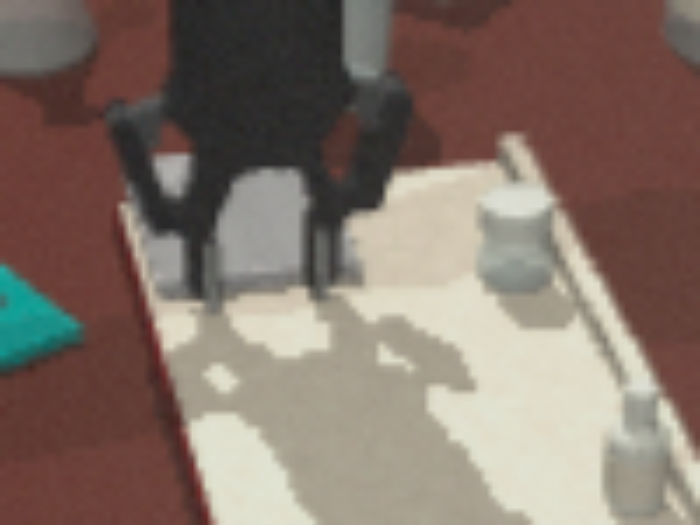

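```bash
python3 - <<'E'
from h import *
s=arm.read_state();print(s['position'])
e=ray('wrist',385,36,70);e2=ray('wrist',505,36,70);r=ray('wrist',255,240,78);r1=ray('wrist',160,239.5,78);r2=ray('wrist',352,240,78)
h=ray('wrist',257,23,78)
yv=np.array([-.05,.9987,0]);O=np.array([527,251.6,70])
for n,p in dict(end=e,end2=e2,rear=r,r1=r1,r2=r2,hole=h,nearedge=ray('wrist',148,190,70)).items(): print(n,p.round(1),((p-O)@yv).round(1), ((p-O)@[.9987,.05,0]).round(1))
E
```

```text
[484.34550261 144.46649974  70.19118248]
end [533.8 249.2  70. ] -2.8 6.7
end2 [583.9 251.8  70. ] -2.7 56.8
rear [484.3 156.   78. ] -93.4 -47.4
r1 [438.3 153.8  78. ] -93.2 -93.5
r2 [531.4 158.4  78. ] -93.3 -0.3
hole [480.1 249.7  78. ] 0.4 -46.9
nearedge [431.1 176.1  70. ] -70.6 -99.5
```

The wrist view gives two values for the overhang: 29.4 mm from the rear edge and 28.1 mm from the hole. I need about 11 mm more.

Request:
drive_tool(increments=[{"translation": [0,-0.003,0],"yaw": 0},{"translation": [0,-0.003,0],"yaw": 0},{"translation": [0,-0.003,0],"yaw": 0},{"translation": [0,-0.002,0],"yaw": 0},{"translation": [0,0,0],"yaw": 0},{"translation": [0,0,0],"yaw": 0}])

```text
time_s: 9.22
position: [483.9, 155.0, 70.2]
tcp_rot: [0.0, 1.0, 0.025, -0.0]
ft_force: [0.4, -4.1, -0.5]
gripper_width: 42.4
```

```bash
python3 - <<'E'
from h import *
snap('wrist','w5')
E
```

```text
(no output)
```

View pics/w5.png

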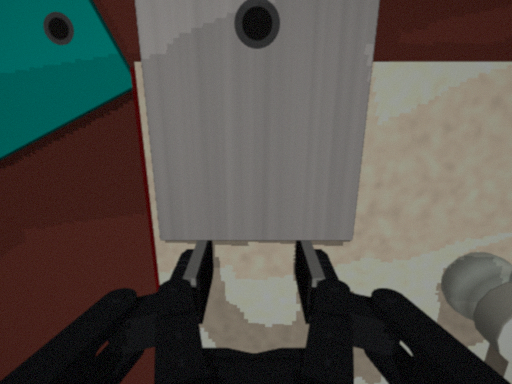

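The plate is still square, with the ledge end now at row 62 and the hole at (257,23). I'll back off along the ledge, rise, and move clear.

Request:
drive_tool(increments=[{"translation": [0,0.005,0],"yaw": 0},{"translation": [0,0.01,0],"yaw": 0},{"translation": [0,0.01,0],"yaw": 0},{"translation": [0,0,-0.03],"yaw": 0},{"translation": [0,0,-0.03],"yaw": 0},{"translation": [0,0,-0.03],"yaw": 0},{"translation": [0,0,-0.03],"yaw": 0},{"translation": [0,0,-0.03],"yaw": 0},{"translation": [0,0,-0.02],"yaw": 0}])

```text
time_s: 10.02
position: [485.6, 129.6, 243.9]
tcp_rot: [-0.001, 1.0, 0.025, 0.002]
ft_force: [-0.8, 0.3, -0.5]
gripper_width: 42.6
```

Request:
drive_tool(increments=[{"translation": [0,0.035,0],"yaw": 0},{"translation": [0,0.035,0],"yaw": 0},{"translation": [0,0.035,0],"yaw": 0},{"translation": [0,0.035,0],"yaw": 0},{"translation": [0,0.035,0],"yaw": 0},{"translation": [0,0.035,0],"yaw": 0},{"translation": [0,0.035,0],"yaw": 0},{"translation": [0,0,0],"yaw": 0},{"translation": [0,0,0],"yaw": 0}])

```text
time_s: 10.77
position: [497.1, -116.6, 240.0]
tcp_rot: [-0.0, 1.0, 0.023, -0.0]
ft_force: [-0.7, 1.2, 0.2]
gripper_width: 42.5
```

```bash
python3 - <<'E'
from h import *
c=cv2.cvtColor(snap('top','t6'),cv2.COLOR_RGB2BGR);s=snap('side','s6')
cv2.imwrite('pics/t6c.png',cv2.resize(c[120:210,70:270],None,fx=4,fy=4,interpolation=cv2.INTER_CUBIC))
E
```

```text
(no output)
```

View pics/t6c.png

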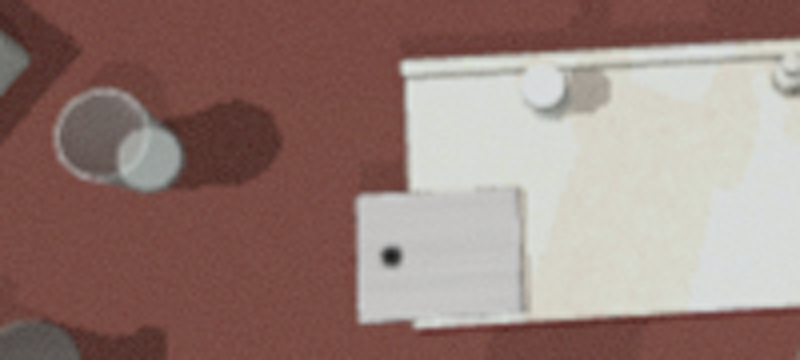

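View pics/s6.png

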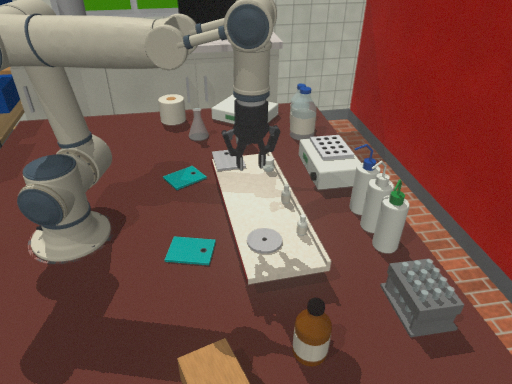

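```bash
python3 - <<'E'
from h import *
f=lambda x,y,z:ray('top',70+x/4-.4,120+y/4-.4,z)
P=[f(x,y,78) for x,y in [(357,197),(521,187),(524,312),(359,324)]]
yv=np.array([-.05,.9987,0])
v=(P[0]+P[3]-P[1]-P[2])/2;c=np.mean(P,0)
for O in (f(405,76,70),f(413,328,70)): print('overhang', (c-O)@yv+60,'edge',((P[0]+P[3])/2-O)@yv)
print('yaw',np.arctan2(-v[0],v[1]),'c',c,'xl',(c-[527,251.6,0])@np.array([.9987,.05,0]))
a=cv2.imread('pics/side0.png');b=cv2.imread('pics/side6.png') if 0 else cv2.imread('pics/s6.png')
for n,(u,v) in dict(disc=(265,240),drb=(302,226),amber=(312,335),beaker=(243,130)).items():
  print(n,np.abs(a[v-12:v+12,u-12:u+12].astype(int)-b[v-12:v+12,u-12:u+12]).mean().round(1))
E
```

```text
overhang 35.55823462858619 edge 36.733056395246564
overhang 36.519449051993874 edge 37.69427081865425
yaw 0.0618886227226071 c [481.50763103 226.06498158  78.        ] xl -46.70997981425732
disc 2.3
drb 2.3
amber 2.8
beaker 61.2
```

The overhang reads 36–40 mm in both views, against a window of 28–52 mm. Yaw error is about 0.01 rad, and x is −47 mm. The beaker patch changed in the side view only because the arm now covers it. In the top view it sits at the same pixels as before.

```bash
python3 -c "
from workcell import arm
print(arm.sign_off())"
```

```text
the job is handed in; nothing more can be done
None
```

I pushed the rectangular steel plate along the ledge with two fingertips until about a third of it stuck out past the left end. I then backed the arm off and handed the job in at about 11 s; no verdict was reported.

**Plate:** All readings are inside the limits.

| Check | Reading | Limit |
|---|---|---|
| Overhang, top view after release | 36–38 mm | 28–52 mm |
| Overhang, wrist estimate before release (an earlier reading plus the last 11 mm push) | about 40 mm | 28–52 mm |
| Angle to the ledge | about 0.01 rad | 0.26 rad |
| Centre relative to the ledge's centre line | about 47 mm in front | up to 75 mm in front |

The two overhang readings differ by about 3 mm.

**Other objects:** The disc, the dropper bottle in the right half and the brown bottle look unchanged between the before and after side views. In the top view the jar and beaker sit at the same pixels as before, and the other dropper bottle shows no visible shift. The side-view comparison for the beaker failed only because the arm was in front of it.

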